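Lights-out round at the hotel bedside

TASK

Set the bedside for the night with light fingertip presses, in this order: first press down the long bar on top of the alarm clock, then flip the wide rocker on the white switch box by pressing its raised end down, and last press down the round key on the foot of the lamp. Press gently and leave each one down; do not touch the narrow rocker, do not pick up or push around the clock, box or lamp, and leave the glasses, remote control and paper carton as they are.

Things in the scene. Friction and masses are not known exactly. Their poses are not given: they have to be found in the camera images.
- clock: grey alarm clock standing loose on the table, 60 (x) x 120 (y) x 75 mm high, 0.35 to 0.7 kg; origin at the centre of its underside, z up; white round dial on its +x side; the long bar is in the middle of its top
- clock_bar (a joint): white bar on top of the clock, 32 (clock x) x 84 (clock y) mm, its top 12 mm above the case when up. Joint value in m, downward: 0 = fully up (at the start it is within 1 mm of that), 0.010 = pressed right home, 2 mm proud; it counts as down from 0.006. A steady 2.5 N moves it, there is no spring, it stays where it is left, and it meets a firm stop at 0.010
- bar_top (a point): centre of the top face of the clock's bar (87 mm above the table when up, 77 mm when down); moves with the bar
- switch_box: white switch box lying loose on the table, 110 (x) x 160 (y) x 36 mm high, 0.4 to 0.85 kg; origin at the centre of its underside, z up. Two grey rocker plates, each 70 mm long along box x, tilt about hinges parallel to box y at box x = 0, 40 mm above the table: the wide one (68 mm across) centred at box y = +29 mm, the narrow one (26 mm across) at box y = -52 mm; 34 mm of plain box between them
- wide_rocker (a joint): tilt of the wide rocker in rad: 0 = its -x end up by 0.15 rad (the start is within 0.03 of that), 0.30 = flipped, that end down by 0.15 rad; it counts as flipped from 0.20. A steady 0.06 N m turns it (2.5 N at 24 mm from the hinge), no spring, stays where it is left, firm stop at 0.30
- rocker_end (a point): point to press on the wide rocker: on its top face, on its centre line, 24 mm from the hinge towards the raised (-x) end (the plate goes on 11 mm further); about 51.5 mm above the table at the start, 44 mm when flipped; moves with the rocker
- narrow_rocker: the narrow rocker, not to be touched; the origin is on its hinge, 40 mm above the table, at the middle of its width; its top face is about 8 mm above the origin there and its raised -x end about 13 mm
- lamp: table lamp standing loose, 0.9 kg: flat steel foot 220 (x) x 110 (y) x 22 mm; origin at the centre of its underside, z up; a thin post at lamp x = +75 mm carries a pink ball shade, 100 mm in diameter, centred 135 mm above the table (85 to 185 mm); the key is at lamp x = -75 mm, y = 0
- lamp_key (a joint): white round key on the lamp's foot, 40 mm in diameter, its top 12 mm above the foot when up. Joint value in m, downward: 0 = fully up (at the start it is within 1 mm of that), 0.010 = pressed right home, 2 mm proud; it counts as down from 0.006. A steady 2.5 N moves it, there is no spring, it stays where it is left, and it meets a firm stop at 0.010
- key_top (a point): centre of the top face of the lamp's key (34 mm above the table when up, 24 mm when down); moves with the key
- tumbler_a: clear glass tumbler, 76 mm in diameter, 90 mm high, upright, loose; origin at the centre of its underside
- tumbler_b: clear glass tumbler, 68 mm in diameter, 75 mm high, upright, loose; origin at the centre of its underside
- remote: white remote control lying flat, 140 (x) x 48 (y) x 20 mm, loose; origin at the centre of its underside
- amenity_box: white and green paper carton lying flat, 160 (x) x 45 (y) x 22 mm, loose; origin at the centre of its underside
Not all that is in view belongs to the job. Leave any yellow look-alike of the switch_box alone.

How it is judged (in metres and radians):
On the way, in this order (a step that is already met when the one before it is completed fails the run):
1. the clock's bar is down, the other two still up (value of joint clock_bar above 0.006 m and value of joint wide_rocker below 0.15 rad and value of joint lamp_key below 0.004 m), for 0.1 s.
2. the wide rocker is flipped, the lamp's key still up (value of joint wide_rocker above 0.2 rad and value of joint clock_bar above 0.006 m and value of joint lamp_key below 0.004 m), for 0.1 s.
3. the lamp's key is down (value of joint each of lamp_key, clock_bar above 0.006 m and value of joint wide_rocker above 0.2 rad), for 0.1 s.
At the end, for the whole second after the job is handed in: The clock's bar and the lamp's key are each at least 6 of 10 mm down and the wide rocker is flipped by at least 0.20 of 0.30 rad; clock, box and lamp stand at rest within 25 mm of their places and upright, and glasses, remote and carton are within 15 mm of theirs and untipped (all of step 3 and distance of each of clock, switch_box, lamp from where it was at the start of the episode below 0.025 m and angle between each of clock, switch_box, lamp's own z axis and vertical below 0.1 rad and linear speed of each of clock, switch_box, lamp below 0.02 m/s and distance of each of tumbler_a, tumbler_b, remote, amenity_box from where it was at the start of the episode below 0.015 m and angle between each of tumbler_a, tumbler_b, remote, amenity_box's own z axis and vertical below 0.15 rad); the robot touches nothing.
It fails at once if pressed out of order: the wide rocker before the clock's bar is down, or the lamp's key before the rocker is flipped ((value of joint wide_rocker above 0.15 rad and value of joint clock_bar below 0.006 m) or (value of joint lamp_key above 0.004 m and value of joint wide_rocker below 0.2 rad)).
It fails at once if the narrow rocker is touched (contact force between anything else and narrow_rocker above 0.5 N).
It fails at once if clock, box or lamp is pressed hard (over 20 N) (contact force between any of the fingers, the arm and clock above 20 N or contact force between any of the fingers, the arm and switch_box above 20 N or contact force between any of the fingers, the arm and lamp above 20 N).
It fails at once if clock, box or lamp is lifted, tipped or pushed more than 25 mm from its place (height (world z) of any of clock, switch_box, lamp above 0.01 m or angle between any of clock, switch_box, lamp's own z axis and vertical above 0.15 rad or distance of any of clock, switch_box, lamp from where it was at the start of the episode above 0.025 m).
It fails at once if a glass, the remote or the carton is moved (15 mm) or tipped (distance of any of tumbler_a, tumbler_b, remote, amenity_box from where it was at the start of the episode above 0.015 m or angle between any of tumbler_a, tumbler_b, remote, amenity_box's own z axis and vertical above 0.15 rad).
It also fails if it takes over 54 s, if anything falls off the work surface, if the arm or the gripper's body presses on something with over 40 N, if the wrist force passes 120 N, or if a joint passes its speed limit or range.

ROBOT

A 6-joint arm with a two-finger parallel gripper is mounted at the origin on the work surface. World frame = base frame: x ahead of the robot, y to its left, z up, the work surface at z = 0. Lengths are in mm, angles in rad, forces in N, time in s.
With the tool pointing down it reaches from about 350 to 800 mm from the base axis. Payload 7.3 kg.
Tool frame: the origin (TCP) lies midway between the tips of the shut fingers; the grasp point (between the pads) lies 19 mm behind it (grip_depth is the distance from the TCP to the grasp point, in mm); z points along the fingers, y is the line along which they close (so a half turn about z gives the same grasp; the last joint's range is limited). The gripper opens to 85 mm and grips with 20 to 120 N. Pads are 22 mm wide; open, the fingers measure 114 mm over their backs; the gripper's body (76 mm by 85 mm) begins 54 mm behind the grasp point. The pads swing forward as they close: fully open they stand 13 mm farther back than shut.
Start: joints at [1.187, 0.342, 1.524, -0, 1.275, -0.146], TCP at [123.656, 510.251, 201.122] pointing down, gripper open.
Joint ranges: [-2.53, 2.53], [-0.77, 2.02], [0.04, 2.7], [-1, 4.14], [0.28, 2.66], [-3.11, 3.11]. Speed limits (rad/s): [2.57, 2.57, 3.14, 3.14, 3.14, 3.14].

INTERFACE

Orientations are given as a unit quaternion [x, y, z, w].
In Python, from station import * gives the robot as it stands. The module is installed in compiled form; this text tells all that it offers.
- The arm moves only by the tool arm_command, never from a script. Its argument "commands" is one flat list of numbers, 7 for each row, row after row: the closure, from 0 (fully open) to 1 (shut), then the shift along the tool's x, y, z in m, then the turn, a rotation vector about the tool's x, y, z in rad. In form: [jaw, dx, dy, dz, wx, wy, wz, jaw, dx, dy, dz, wx, wy, wz, ...]. A call has 1 to 10 rows; each row is the pose to reach, as a shift and turn from the pose commanded when the call began, along the tool's axes at that moment; what a row does not reach only later rows make up. A row lasts 1/8 s, in which the tool goes at most 62.5 mm and 10.7 degrees, less where a joint would pass 70% of its speed; a pose out of reach is approached as far as the arm can. A call with a gripper value outside its range is refused whole. The fingers move at their own pace and stop on an object; "squeeze" is the grip in N (left out, the last holds). Time passes only in rows, so rows that repeat a pose let the fingers close. It gives the time, the measured TCP pose, the force, the opening and the grip force at its end, in the units of the state.
- get_state(): the state, without advancing time (a new reading comes with each control period).
- grab_frame(name): name is "side" or "top"; returns a dict with "frame" (420x560x3 uint8, red, green, blue), "depth" (420x560 float32, mm along the optical axis (not along the pixel's ray), 0 where there is no reading), "fx", "fy", "cx", "cy" (pixels), "rvec" (rotation vector, rad) and "tvec" (3), from world to camera coordinates, as OpenCV has them. Camera axes: x right, y down, z forward; pixel columns grow to the right and rows downward; lengths in mm; the calibration is good to about 2 mm. A picture is of the moment at which its call begins.
- close_job(): hands the job in; it is judged then, once.
Trained networks look in a picture, given as the dict that the camera call returned (one of the last four; its "shot" number tells which), for a name from the list of things; names that differ only in an ending like _2 or _b are one class to them, and where a whole thing is asked for, a point or a joint stands for the part that bears it (a point fixed in the world has none). Each returns a list of dicts, best first, with "score" (0 to 1); they miss things now and then, are a little off and sometimes report something else, mostly with a low value. They report only what shows in the picture. A call takes as long as a camera call. They do not tell look-alikes from the thing itself.
- search_frame(target, picture): "at" ([x, y, z] in mm, in world coordinates, good to about 4 mm: the middle of the surface that is visible of it).
The state is a dict: "time": time; "q": joint angles; "joint_velocities": joint speeds; "tau": joint torques, N m; "ee_pos": TCP position; "tool_rot": TCP orientation; "ft_force": force on the tool from outside, world axes, zero at the start; "wrist_torque": the same for the moment, N m; "grip_width": opening from 0.0 (shut) to 1.0 (fully open); "gripper_force": force on a finger pad.
Only numpy, scipy, OpenCV 4.12 (cv2) and the standard library are available. Lean on these libraries where they do the work, as an engineer would, in place of code of your own. Each camera call takes 0.05 s, during which the arm holds its last target. There are 200 camera calls.

## Working session

There is one attempt and no reset: what is moved stays moved. The work goes in short steps, Python scripts to look and compute and a tool call to move; the robot and the scene stay as the last step left them, time stands still between calls to the robot, and variables do not carry over. Pictures are saved under pics/ and viewed, at most 10 in all, crops included, and the job is handed in when it is done.

Besides the shell and the picture viewer there is one more tool, called as name(argument=value, ...) on one line, values as JSON. arm_command: Moves the arm, as the interface text tells. Its arguments: {"type":"object","properties":{"commands":{"type":"array"},"squeeze":{"type":"number"}},"required":["commands"]}

```bash
mkdir -p pics
cat > h.py <<'E'
from station import *
import numpy as np, cv2
def cloud(p):
    d=p["depth"].astype(float); v,u=np.mgrid[:d.shape[0],:d.shape[1]]
    P=np.dstack([(u-p["cx"])/p["fx"]*d,(v-p["cy"])/p["fy"]*d,d])
    R=cv2.Rodrigues(np.array(p["rvec"],float))[0]; t=np.array(p["tvec"],float).ravel()
    return (P-t)@R
def proj(p,X): return cv2.projectPoints(np.array([X],float),np.array(p["rvec"],float),np.array(p["tvec"],float),np.array([[p["fx"],0,p["cx"]],[0,p["fy"],p["cy"]],[0,0,1.]]),None)[0].ravel()
E
python3 - <<'E'
from h import *
s=get_state(); print(s)
for n in("top","side"):
    p=grab_frame(n); cv2.imwrite(f"pics/{n}0.png",p["frame"][:,:,::-1])
    np.savez(f"{n}0.npz",**{k:np.array(v) for k,v in p.items()})
    print(n,-cv2.Rodrigues(np.array(p["rvec"],float))[0].T@np.array(p["tvec"]).ravel())
    for t in ["clock","bar_top","switch_box","rocker_end","narrow_rocker","lamp","key_top","tumbler_a","remote","amenity_box"]:
        for r in search_frame(t,p)[:3]:
            print(t,round(r["score"],2),np.round(r["at"]),np.round(proj(p,r["at"])))
E
```

```text
{'time': 0.0, 'q': array([ 1.18698376e+00,  3.42695424e-01,  1.52506249e+00, -1.18463465e-06,
        1.27544790e+00, -1.45979833e-01]), 'joint_velocities': array([-0.00024185, -0.0006825 ,  0.00115211, -0.00033527,  0.00169943,
       -0.00086005]), 'tau': array([ 3.23444137e-04, -4.33656979e+01, -2.46014714e+01, -6.60946012e-05,
        7.93694810e-03,  2.68004038e-05]), 'ee_pos': array([123.47312748, 509.77441719, 200.42432527]), 'tool_rot': array([ 1.18636088e-01,  9.92937474e-01, -7.78595889e-04, -2.10623568e-04]), 'ft_force': array([-0.2295611 ,  0.03537706, -0.36217228]), 'wrist_torque': array([-0.00021454,  0.01385144, -0.00418082]), 'gripper_force': 0.0, 'grip_width': 0.997601932965388}
top [ 456.45182599   31.8753943  1194.61545321]
clock 0.72 [ 541. -236.   73.] [403. 217.]
bar_top 0.77 [ 541. -250.   86.] [411. 216.]
switch_box 0.92 [599. 258.  35.] [185. 198.]
switch_box 0.92 [380. 355.  36.] [143. 294.]
switch_box 0.66 [614. 213.  50.] [204. 190.]
rocker_end 0.74 [594. 289.  50.] [170. 200.]
rocker_end 0.73 [599. 256.  35.] [186. 198.]
rocker_end 0.59 [380. 384.  49.] [
[... 472 characters left out ...]
542. -272.   70.] [295. 337.]
clock 0.44 [594. 282.  47.] [279. 152.]
bar_top 0.94 [ 547. -252.   85.] [295. 322.]
switch_box 0.75 [374. 323.  37.] [192. 155.]
switch_box 0.56 [598. 247.  36.] [282. 164.]
rocker_end 0.9 [380. 380.  46.] [194. 139.]
rocker_end 0.86 [595. 281.  48.] [279. 152.]
narrow_rocker 0.69 [608. 207.  44.] [289. 171.]
narrow_rocker 0.68 [598. 246.  36.] [283. 164.]
narrow_rocker 0.55 [374. 298.  47.] [192. 157.]
lamp 0.58 [562. -30.  24.] [285. 250.]
key_top 0.5 [452.  14.  32.] [231. 238.]
tumbler_a 0.79 [ 776. -132.   62.] [400. 262.]
tumbler_a 0.68 [761. 135.  54.] [358. 180.]
remote 0.5 [ 540. -269.   72.] [293. 335.]
amenity_box 0.79 [ 350. -233.   25.] [184. 347.]
```

View pics/top0.png

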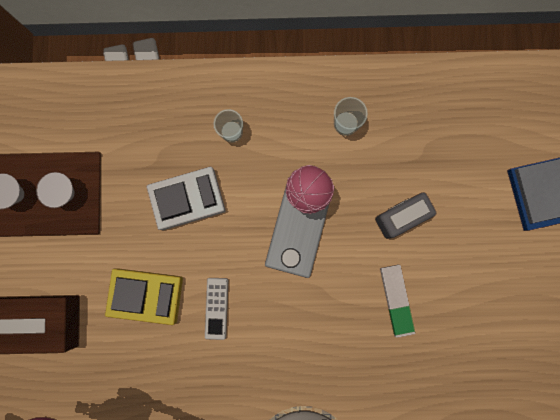

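View pics/side0.png

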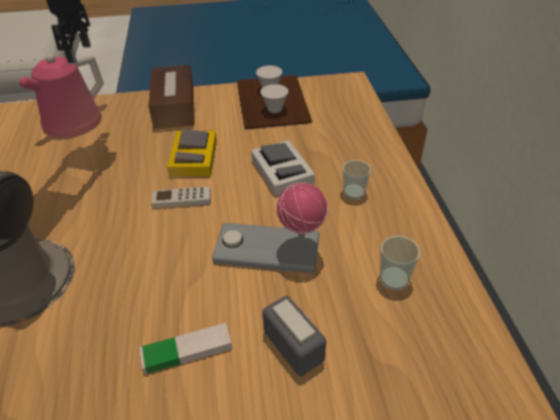

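The top view shows the white box at (186,198) with its wide rocker at (173,201) and narrow one at (206,190). The clock is at (406,215), the lamp key at (290,258), the shade at (310,190), and the yellow look-alike at (144,297). The side view agrees: clock (294,335), key (232,238), white box (282,165). Next I'll measure the faces in depth from both views.

Run:
```python
from h import *
def rect(Q,name):
    c,s,a=cv2.minAreaRect(Q[:,:2].astype(np.float32)); 
    print(name,len(Q),"mean",Q.mean(0).round(1),"rect c",np.round(c,1),"size",np.round(s,1),"ang",round(a,1),"z5/50/95",np.percentile(Q[:,2],[5,50,95]).round(1))
for n in("top","side"):
    p=dict(np.load(n+"0.npz")); C=cloud(p); F=p["frame"].astype(int); ok=p["depth"]>0
    def near(x,y,r): return ok&(np.hypot(C[...,0]-x,C[...,1]-y)<r)
    g=F.sum(2); sat=F.max(2)-F.min(2); print(n)
    Q=C[near(541,-250,90)&(C[...,2]>81)]; rect(Q,"bar")
    Q=C[near(541,-250,90)&(C[...,2]>55)]; rect(Q,"clock")
    Q=C[near(600,258,120)&(C[...,2]>20)]; rect(Q,"box")
    Q=C[near(594,285,60)&(C[...,2]>40)]; rect(Q,"wide")
    A=np.c_[Q[:,:2]-Q[:,:2].mean(0),np.ones(len(Q))]; print(" plane",np.linalg.lstsq(A,Q[:,2],rcond=None)[0].round(3))
    Q=C[near(610,210,45)&(C[...,2]>40)]; rect(Q,"narrow")
    A=np.c_[Q[:,:2]-Q[:,:2].mean(0),np.ones(len(Q))]; print(" plane",np.linalg.lstsq(A,Q[:,2],rcond=None)[0].round(3))
    Q=C[near(455,20,50)&(C[...,2]>28)]; rect(Q,"key")
    Q=C[near(536,0,180)&(C[...,2]>15)&(C[...,2]<28)]; rect(Q,"foot")
    Q=C[near(600,-30,110)&(C[...,2]>90)]; rect(Q,"shade")
    print("colours",[ (k,F[tuple(np.round(proj(p,X)[::-1]).astype(int))].tolist()) for k,X in dict(key=[455,20,34],bar=[541,-250,87]).items()])
```

```text
top
bar 552 mean [ 546.4 -247.2   86.3] rect c [ 547.6 -247.3] size [34.1 85.2] ang 26.4 z5/50/95 [82.7 86.4 89.4]
clock 1449 mean [ 545.6 -244.3   77.9] rect c [ 547.6 -247.7] size [ 61.9 121.5] ang 26.8 z5/50/95 [67.4 75.7 88.5]
box 3258 mean [598.9 256.7  39.5] rect c [601.2 259. ] size [111.9 160.7] ang 15.1 z5/50/95 [31.5 36.9 51.3]
wide 886 mean [592.6 286.1  47.1] rect c [592.2 277.9] size [90.  98.8] ang 5.7 z5/50/95 [41.3 47.2 52.9]
 plane [-1.2800e-01 -2.8000e-02  4.7139e+01]
narrow 346 mean [613.1 208.7  47.3] rect c [613.2 210.5] size [73.5 71.7] ang 66.3 z5/50/95 [41.1 47.4 53. ]
 plane [-0.104 -0.052 47.299]
key 231 mean [456.7  17.3  32.9] rect c [463.4  19.7] size [53.1 38.3] ang 21.5 z5/50/95 [29.5 32.8 36.4]
foot 2881 mean [501.8   4.1  21.1] rect c [536.7  61.5] size [240.9 198. ] ang 73.6 z5/50/95 [17.3 21.1 25. ]
shade 1793 mean [595.6 -23.6 167.7] rect c [599.7 -25.3] size [ 99.6 100.9] ang 48.0 z5/50/95 [143.  170.4 183.6]
colours [('key', [172, 163, 154]), ('bar', [163, 155, 146])]
side
bar 808 mean [ 543.7 -248.9   85.2] rect c [ 543.7 -246.8] size [33.9 85.6
[... 258 characters left out ...]
.1]
wide 453 mean [589.5 284.6  46.3] rect c [591.1 288.2] size [70.7 72.2] ang 15.5 z5/50/95 [41.  46.2 51.8]
 plane [-1.2900e-01 -2.3000e-02  4.6291e+01]
narrow 219 mean [609.9 207.5  46.1] rect c [612.1 209.3] size [70.5 33.1] ang 15.4 z5/50/95 [41.1 46.2 51.3]
 plane [-1.2500e-01  6.0000e-03  4.6086e+01]
key 212 mean [453.4  17.1  31.9] rect c [454.   18.9] size [39.2 39.7] ang 46.5 z5/50/95 [28.8 32.  34.3]
foot 3457 mean [526.9  -9.3  20.4] rect c [543.2  58.7] size [242.5 219.7] ang 73.8 z5/50/95 [17.4 20.4 23.1]
shade 2065 mean [593.1 -46.9 156.2] rect c [593.8 -33.2] size [ 83.4 102.4] ang 70.8 z5/50/95 [119.  159.8 181.6]
colours [('key', [174, 163, 145]), ('bar', [178, 167, 148])]
```

```bash
cat >> h.py <<'E'
from scipy.spatial.transform import Rotation as Ro
def shift(X,pos=None,rot=None):
    s=get_state(); R=Ro.from_quat(s["tool_rot"] if rot is None else rot)
    return np.round(R.inv().apply(np.array(X)-(s["ee_pos"] if pos is None else pos))/1000,4)
E
python3 - <<'E'
from h import *
for n in("top","side"):
    p=dict(np.load(n+"0.npz")); print(n,proj(p,[123,510,200]),proj(p,[123,510,300]))
    C=cloud(p); D=(C[...,2]>100)&(p["depth"]>0)&(C[...,0]>0)&(C[...,1]>350); 
    if D.any(): print(D.sum(),C[D].min(0),C[D].max(0),C[D].mean(0))
print(shift([500,250,280]),shift([545.6,-247.1,280]),shift([545.6,-247.1,130]))
E
```

```text
top [ 36.58684572 439.10555627] [  7.93637048 460.13658268]
side [84.82684226 70.57425645] [73.37383409 33.20831673]
8323 [2.23924318e-02 3.51394625e+02 1.00026659e+02] [1385.86926353 1032.51383155  395.64650155] [821.04999743 566.29026886 200.68728306]
[-0.4271 -0.1643 -0.0789] [-0.5885 -0.6366 -0.0789] [-0.5885 -0.6366  0.0711]
```

arm_command(commands=[1,0,0,-0.05,0,0,0,1,0,0,-0.1,0,0,0,1,-0.06,-0.01,-0.1,0,0,-0.15,1,-0.12,-0.03,-0.1,0,0,-0.3,1,-0.17,-0.05,-0.1,0,0,-0.45,1,-0.23,-0.08,-0.1,0,0,-0.586,1,-0.28,-0.1,-0.1,0,0,-0.586,1,-0.33,-0.125,-0.1,0,0,-0.586,1,-0.38,-0.145,-0.1,0,0,-0.586,1,-0.427,-0.164,-0.09,0,0,-0.586], squeeze=20)

```text
time: 2.35
ee_pos: [501.8, 249.0, 291.8]
tool_rot: [-0.173, 0.985, 0.0, 0.001]
ft_force: [0.2, 0.6, 0.2]
grip_width: -0.002
gripper_force: 0.0
```

Run:
```python
from h import *
s=get_state(); print(s["time"],s["ee_pos"],s["q"],s["grip_width"],s["ft_force"]); print(Ro.from_quat(s["tool_rot"]).as_matrix().round(3))
print(shift([545.6,-247.1,280]),shift([545.6,-247.1,110]))
```

```text
2.35 [501.77651899 249.02237218 291.75939703] [ 3.23730395e-01  3.56771904e-01  1.25434965e+00  2.01462925e-04
  1.52837768e+00 -1.59471817e+00] -0.0018683935314014065 [0.1914835  0.58239338 0.16320335]
[[-0.94  -0.341  0.002]
 [-0.341  0.94   0.001]
 [-0.002  0.    -1.   ]]
[ 0.1278 -0.4814  0.0114] [ 0.1282 -0.4814  0.1814]
```

arm_command(commands=[1,0.016,-0.06,0,0,0,0,1,0.032,-0.12,0,0,0,0,1,0.048,-0.18,0,0,0,0,1,0.064,-0.24,0,0,0,0,1,0.08,-0.3,0,0,0,0,1,0.096,-0.36,0,0,0,0,1,0.112,-0.42,0,0,0,0,1,0.128,-0.481,0,0,0,0,1,0.128,-0.481,0.05,0,0,0,1,0.128,-0.481,0.1,0,0,0])

```text
time: 3.6
ee_pos: [543.7, -246.8, 189.8]
tool_rot: [-0.172, 0.985, -0.0, 0.0]
ft_force: [1.0, 0.1, -0.5]
grip_width: 0.005
gripper_force: 0.0
```

arm_command(commands=[1,0,0,0.04,0,0,0,1,0,0,0.075,0,0,0,1,0,0,0.09,0,0,0,1,0,0,0.09,0,0,0,1,0,0,0.09,0,0,0])

```text
time: 4.22
ee_pos: [544.8, -246.1, 102.7]
tool_rot: [-0.173, 0.985, -0.001, 0.001]
ft_force: [0.1, -0.4, -0.0]
grip_width: 0.001
gripper_force: 0.0
```

Run:
```python
from h import *
s=get_state(); print(s["time"],s["ee_pos"],s["ft_force"],shift([545.6,-247.1,90]))
p=grab_frame("side");cv2.imwrite("pics/side1.png",cv2.resize(p["frame"][220:400,180:420,::-1],None,fx=2.5,fy=2.5))
```

```text
4.225 [ 544.77366019 -246.08741154  102.69793392] [ 0.07125146 -0.42997233 -0.0300088 ] [-0.0004 -0.0012  0.0127]
```

View pics/side1.png

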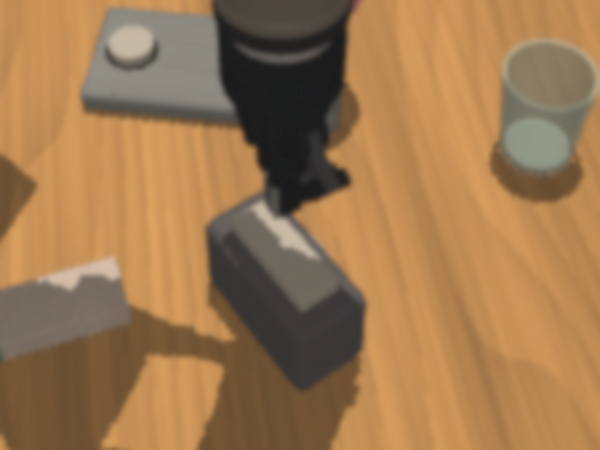

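The fingertips are at crop pixel (283,212), just above the bar (about (290,255)) and clear of everything else. I'll descend slowly and watch the force.

arm_command(commands=[1,0,0,0.006,0,0,0,1,0,0,0.012,0,0,0,1,0,0,0.013,0,0,0,1,0,0,0.014,0,0,0,1,0,0,0.015,0,0,0,1,0,0,0.016,0,0,0])

```text
time: 5.03
ee_pos: [543.9, -245.6, 85.1]
tool_rot: [-0.173, 0.985, -0.0, 0.0]
ft_force: [-0.9, 0.4, 0.5]
grip_width: -0.001
gripper_force: 0.0
```

arm_command(commands=[1,0,0,0.0005,0,0,0,1,0,0,0.001,0,0,0,1,0,0,0.0015,0,0,0])

```text
time: 5.4
ee_pos: [543.9, -245.5, 83.6]
tool_rot: [-0.173, 0.985, 0.0, 0.0]
ft_force: [0.7, 0.7, -0.6]
grip_width: 0.001
gripper_force: 0.0
```

arm_command(commands=[1,0,0,0.0005,0,0,0,1,0,0,0.001,0,0,0,1,0,0,0.0015,0,0,0])

```text
time: 5.78
ee_pos: [543.8, -245.5, 82.1]
tool_rot: [-0.173, 0.985, 0.0, 0.0]
ft_force: [-0.2, 0.4, 0.1]
grip_width: -0.002
gripper_force: 0.0
```

arm_command(commands=[1,0,0,0.0005,0,0,0,1,0,0,0.001,0,0,0])

```text
time: 6.02
ee_pos: [543.8, -245.5, 81.1]
tool_rot: [-0.173, 0.985, 0.0, 0.0]
ft_force: [0.6, -0.7, 0.8]
grip_width: -0.005
gripper_force: 0.0
```

Run:
```python
from h import *
s=get_state(); print(s["time"],s["ee_pos"],s["ft_force"],s["wrist_torque"])
p=grab_frame("side");cv2.imwrite("pics/side2.png",cv2.resize(p["frame"][260:380,240:360,::-1],None,fx=5,fy=5))
C=cloud(p);ok=(p["depth"]>0)&(np.hypot(C[...,0]-544,C[...,1]+247)<80)
th=np.radians(26.6);l=(C[...,:2]-[544.5,-247.1])@np.array([[np.cos(th),-np.sin(th)],[np.sin(th),np.cos(th)]])
b=ok&(abs(l[...,0])<12)&(abs(l[...,1])<38)&(l[...,1]<-18)
c=ok&(abs(l[...,0])<26)&(l[...,1]<-46)&(l[...,1]>-57)&(C[...,2]>50)
print("bar z",np.median(C[b][:,2]),b.sum(),"case z",np.median(C[c][:,2]),c.sum())
p=dict(np.load("side0.npz"));C=cloud(p);print("before",np.median(C[b][:,2]),np.median(C[c][:,2]))
```

```text
6.025 [ 543.82356589 -245.5211801    81.05635531] [ 0.55953944 -0.6995436   0.81307878] [-0.02477828 -0.04624662 -0.04585452]
bar z 319.2566982131649 1472 case z 201.2377832672173 492
before 21.03691693938802 38.878599646284265
```

View pics/side2.png

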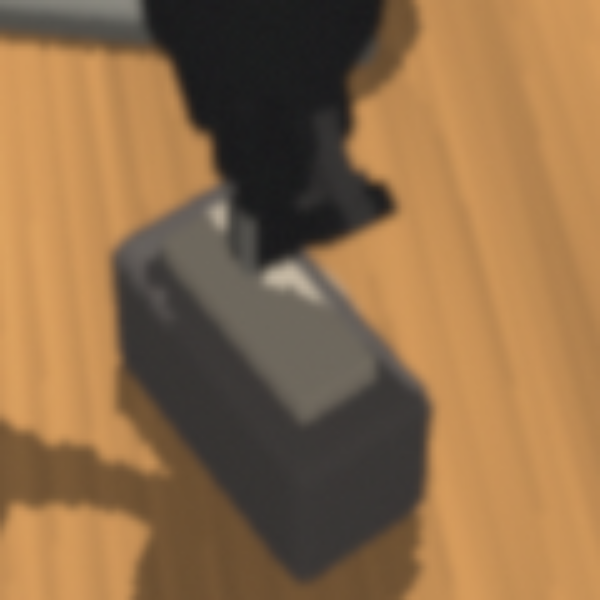

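Tips show at crop (250,265), bar centre at about (265,312). The bar still looks up and the tips look higher than the TCP reading implies, so I'll measure both in depth.

```bash
cat >> h.py <<'E'
def frame(C,c,th):
    t=np.radians(th); d=C[...,:2]-c; return d[...,0]*np.cos(t)+d[...,1]*np.sin(t),-d[...,0]*np.sin(t)+d[...,1]*np.cos(t)
E
python3 - <<'E'
from h import *
s=get_state()
now=grab_frame("side"); old=dict(np.load("side0.npz"))
for n,p in(("old",old),("now",now)):
    C=cloud(p);ok=(p["depth"]>0)&(C[...,2]<100)&(C[...,2]>60); a,b=frame(C,[544.5,-247.1],26.6)
    m=ok&(abs(a)<13)&(b<-18)&(b>-39); k=ok&(abs(a)<25)&(b<-46)&(b>-56)
    print(n,"bar",np.median(C[m][:,2]),m.sum(),"case",np.median(C[k][:,2]),k.sum())
C=cloud(now); print("tcp px",proj(now,s["ee_pos"]),"bar px",proj(now,[544.5,-247.1,85]))
O=cloud(old); ch=(now["depth"]>0)&(old["depth"]>0)&(old["depth"]-now["depth"]>6)
ch&=np.hypot(C[...,0]-544,C[...,1]+246)<60
Q=C[ch]; i=np.argsort(Q[:,2])[:25]; print(Q[i].round(0)[::3])
for u,v in((290,312),(290,309),(288,305),(295,308),(292,300)): print(u,v,C[v,u].round(1),O[v,u].round(1))
E
```

```text
old bar 85.43978429506649 166 case 72.91856222153008 181
now bar 85.4648881658298 166 case 73.10980598186543 184
tcp px [293.10518511 320.15882715] bar px [293.65438032 319.52931742]
[[ 515. -256.   27.]
 [ 543. -270.   89.]
 [ 520. -226.   89.]
 [ 539. -254.  112.]
 [ 535. -255.  115.]
 [ 530. -244.  117.]
 [ 534. -253.  117.]
 [ 533. -251.  118.]
 [ 534. -255.  118.]]
290 312 [ 537.2 -253.7  117.8] [ 540.8 -230.6   84.7]
290 309 [ 537.  -255.2  128.3] [ 541.5 -226.    86.9]
288 305 [ 533.8 -254.9  139.5] [ 539.7 -214.9   84. ]
295 308 [ 541.5 -277.8  161.1] [ 552.  -216.3   74.3]
292 300 [ 539.6 -260.5  159.2] [ 558.6 -142.2   -2.3]
```

Run:
```python
from h import *
s=get_state(); p=grab_frame("side"); R=Ro.from_quat(s["tool_rot"])
im=(255*(p["frame"][230:350,230:370,::-1]/255.)**0.4).astype(np.uint8); im=cv2.resize(im,None,fx=5,fy=5,interpolation=cv2.INTER_CUBIC)
for d,c in(((0,0,0),(0,0,255)),((0,0,-73),(0,255,0)),((11,0,0),(255,0,0)),((0,14,0),(0,255,255)),((0,0,-30),(255,0,255))):
    q=(proj(p,s["ee_pos"]+R.apply(d))-[230,230])*5; cv2.circle(im,tuple(int(x) for x in q),4,c,-1)
cv2.imwrite("pics/side3.png",im)
C=cloud(p); a,b=frame(C,s["ee_pos"][:2],20); m=(p["depth"]>0)&(np.hypot(a,b)<70)
for lo in range(88,240,12):
    k=m&(C[...,2]>=lo)&(C[...,2]<lo+12)
    if k.sum()>3: print(lo,k.sum(),"along toolx",np.percentile(a[k],[5,50,95]).round(),"tooly",np.percentile(b[k],[5,50,95]).round())
```

```text
88 13 along toolx [-14.  -5.   4.] tooly [-41.  -4.  34.]
112 40 along toolx [-13.  -9.   3.] tooly [-13.  -7.   5.]
124 45 along toolx [-13. -11.  -5.] tooly [-13.  -6.   5.]
136 27 along toolx [-13. -12.  -8.] tooly [-11.  -5.   6.]
148 52 along toolx [-15. -13.  -9.] tooly [-17.  -1.  25.]
160 124 along toolx [-14. -10.   6.] tooly [-33. -14.  34.]
172 104 along toolx [-19. -14.  -5.] tooly [-44. -15.  30.]
184 102 along toolx [-19. -15.  -8.] tooly [-55. -16.  13.]
196 250 along toolx [-19.  -6.   9.] tooly [-61. -53. -13.]
208 172 along toolx [-21. -10.   3.] tooly [-48. -37. -12.]
220 106 along toolx [-12.  -7.   7.] tooly [-41. -36. -25.]
232 116 along toolx [-38.  -8.  11.] tooly [-37. -35.  -8.]
```

View pics/side3.png

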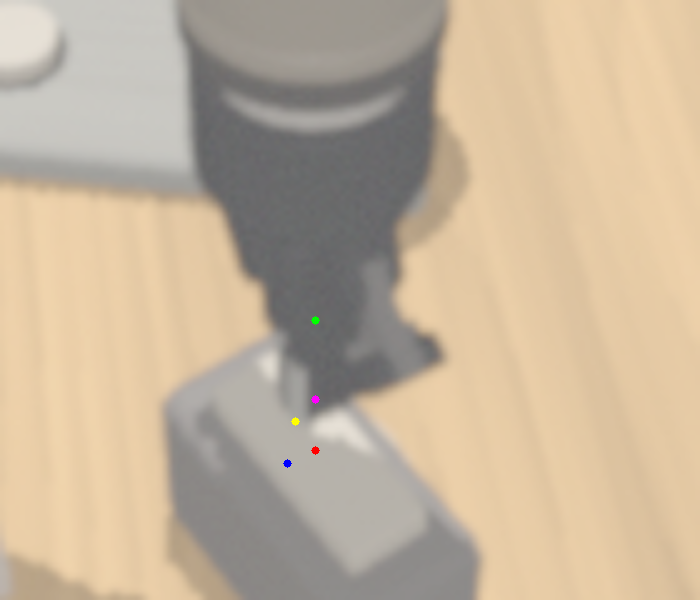

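The tips sit about 25–30 mm above the reported TCP (magenta mark is 30 mm behind it). The bar hasn't moved and there's no force. So I'll go further down, using measured contact rather than the TCP reading.

arm_command(commands=[1,0,0,0.004,0,0,0,1,0,0,0.008,0,0,0,1,0,0,0.01,0,0,0,1,0,0,0.011,0,0,0,1,0,0,0.012,0,0,0])

```text
time: 6.8
ee_pos: [543.9, -245.5, 69.1]
tool_rot: [-0.173, 0.985, -0.0, 0.0]
ft_force: [-1.0, 0.1, 0.5]
grip_width: -0.002
gripper_force: 0.0
```

```bash
cat >> h.py <<'E'
def tip(p,s):
    C=cloud(p); a,b=frame(C,s["ee_pos"][:2],20); m=(p["depth"]>0)&(abs(a)<20)&(abs(b)<20)&(p["frame"].max(2)<75)&(C[...,2]>s["ee_pos"][2]+8)
    return np.sort(C[m][:,2])[:12].round(1)
def bar(p):
    C=cloud(p);ok=(p["depth"]>0)&(C[...,2]<95)&(C[...,2]>60); a,b=frame(C,[544.5,-247.1],26.6)
    m=ok&(abs(a)<13)&(b<-24)&(b>-39); k=ok&(abs(a)<25)&(b<-46)&(b>-56)
    return np.median(C[m][:,2]).round(2),np.median(C[k][:,2]).round(2)
E
python3 - <<'E'
from h import *
s=get_state(); p=grab_frame("side"); print(s["ee_pos"],s["ft_force"],tip(p,s),bar(p))
E
```

```text
[ 543.88845674 -245.53809992   69.07614557] [-1.03105734  0.11287112  0.49933995] [101.4 105.8 106.9 107.3 107.9 108.9 109.1 109.1 109.2 109.3 109.8 110.5] (np.float64(85.56), np.float64(73.07))
```

arm_command(commands=[1,0,0,0.002,0,0,0,1,0,0,0.004,0,0,0,1,0,0,0.005,0,0,0,1,0,0,0.006,0,0,0])

```text
time: 7.35
ee_pos: [543.8, -245.5, 63.0]
tool_rot: [-0.173, 0.985, 0.0, 0.0]
ft_force: [-0.4, 0.4, 0.1]
grip_width: 0.002
gripper_force: 0.0
```

arm_command(commands=[1,0,0,0.001,0,0,0,1,0,0,0.002,0,0,0,1,0,0,0.003,0,0,0])

```text
time: 7.72
ee_pos: [543.8, -245.5, 60.0]
tool_rot: [-0.173, 0.985, 0.0, 0.0]
ft_force: [-0.7, 0.1, 0.2]
grip_width: -0.001
gripper_force: 0.0
```

Run:
```python
from h import *
s=get_state(); p=grab_frame("side"); print(s["ee_pos"],s["ft_force"],tip(p,s),bar(p))
```

```text
[ 543.83022875 -245.49428411   60.02121069] [-0.68019778  0.14434833  0.18231641] [71.3 71.7 72.  72.1 72.2 72.6 72.6 73.  73.1 73.2 73.3 73.4] (np.float64(85.61), np.float64(72.93))
```

arm_command(commands=[1,0,0,0.001,0,0,0,1,0,0,0.002,0,0,0])

```text
time: 8.02
ee_pos: [543.8, -245.5, 58.0]
tool_rot: [-0.173, 0.985, 0.0, 0.0]
ft_force: [1.2, 0.4, -0.3]
grip_width: -0.001
gripper_force: 0.0
```

arm_command(commands=[1,0,0,0.001,0,0,0,1,0,0,0.002,0,0,0])

```text
time: 8.28
ee_pos: [543.8, -245.5, 56.2]
tool_rot: [-0.173, 0.985, 0.0, 0.0]
ft_force: [-1.2, 1.3, 2.3]
grip_width: 0.003
gripper_force: 1.3
```

arm_command(commands=[1,0,0,0.001,0,0,0,1,0,0,0.002,0,0,0])

```text
time: 8.52
ee_pos: [543.8, -245.5, 54.2]
tool_rot: [-0.173, 0.985, -0.0, 0.0]
ft_force: [-0.5, 0.8, 2.4]
grip_width: 0.002
gripper_force: 1.3
```

Run:
```python
from h import *
s=get_state(); p=grab_frame("side"); print(s["ee_pos"],s["ft_force"],bar(p))
```

```text
[ 543.83080449 -245.53014477   54.21098596] [-0.46788543  0.76117192  2.42406506] (np.float64(82.82), np.float64(72.67))
```

Contact came at a TCP reading of about 57, so the tip offset is about 29.5 mm. The bar is moving, so I'll press to about 8 mm.

arm_command(commands=[1,0,0,0.001,0,0,0,1,0,0,0.002,0,0,0,1,0,0,0.003,0,0,0])

```text
time: 8.95
ee_pos: [543.8, -245.5, 51.0]
tool_rot: [-0.173, 0.985, 0.0, 0.0]
ft_force: [-1.0, 0.4, 2.7]
grip_width: 0.003
gripper_force: 1.3
```

arm_command(commands=[1,0,0,0.001,0,0,0,1,0,0,0.002,0,0,0,1,0,0,0.002,0,0,0])

```text
time: 9.32
ee_pos: [543.8, -245.5, 48.9]
tool_rot: [-0.173, 0.985, 0.0, -0.0]
ft_force: [-0.8, -0.1, 0.8]
grip_width: -0.001
gripper_force: 0.5
```

Run:
```python
from h import *
s=get_state(); p=grab_frame("side"); print(s["ee_pos"],s["ft_force"],bar(p))
```

```text
[ 543.81353653 -245.49753026   48.86073702] [-0.84511398 -0.05046527  0.76131336] (np.float64(77.76), np.float64(72.99))
```

The bar is down about 8 mm (85.5 to 77.8 by depth) and the case hasn't moved. Now I'll lift off and go over to the rocker.

arm_command(commands=[1,0,0,-0.01,0,0,0,1,0,0,-0.05,0,0,0,1,0,0,-0.11,0,0,0,1,0,0,-0.17,0,0,0,1,0,0,-0.19,0,0,0,1,0,0,-0.19,0,0,0])

```text
time: 10.12
ee_pos: [544.5, -245.9, 241.4]
tool_rot: [-0.173, 0.985, -0.001, 0.002]
ft_force: [0.3, -0.2, 1.1]
grip_width: -0.003
gripper_force: 0.0
```

Run:
```python
from h import *
s=get_state(); p=grab_frame("side"); print(s["time"],s["ee_pos"],bar(p)); print(shift([568.7,281.4,240]))
```

```text
10.125 [ 544.50138335 -245.91229421  241.40601285] (np.float64(77.61), np.float64(73.11))
[-0.2032  0.4867 -0.0008]
```

arm_command(commands=[1,-0.023,0.054,0,0,0,0,1,-0.046,0.108,0,0,0,0,1,-0.068,0.162,0,0,0,0,1,-0.09,0.216,0,0,0,0,1,-0.113,0.27,0,0,0,0,1,-0.135,0.324,0,0,0,0,1,-0.158,0.378,0,0,0,0,1,-0.18,0.432,0,0,0,0,1,-0.203,0.487,0,0,0,0,1,-0.203,0.487,0.02,0,0,0])

```text
time: 11.42
ee_pos: [567.6, 285.9, 217.4]
tool_rot: [-0.176, 0.984, 0.001, -0.0]
ft_force: [-0.0, -0.1, -0.7]
grip_width: 0.002
gripper_force: 0.0
```

arm_command(commands=[1,0,0,0.06,0,0,0,1,0,0,0.12,0,0,0,1,0,0,0.16,0,0,0,1,0,0,0.17,0,0,0,1,0,0,0.17,0,0,0])

```text
time: 12.05
ee_pos: [568.3, 281.4, 48.7]
tool_rot: [-0.173, 0.985, -0.0, -0.001]
ft_force: [-0.4, 0.3, 0.5]
grip_width: 0.0
gripper_force: 0.0
```

```bash
cat >> h.py <<'E'
def rock(p,c=(591.9,287.6),w=30):
    C=cloud(p); a,b=frame(C,c,15); m=(p["depth"]>0)&(abs(b)<w)&(abs(a)<31)&(C[...,2]<60)&(C[...,2]>34)
    A=np.c_[a[m],np.ones(m.sum())]; f,z=np.linalg.lstsq(A,C[m][:,2],rcond=None)[0]; return round(f,3),round(z,1),m.sum()
E
python3 - <<'E'
from h import *
s=get_state(); p=grab_frame("side"); print(s["time"],s["ee_pos"],s["ft_force"],shift([568.7,281.4,30]))
print(rock(dict(np.load("side0.npz"))),rock(p))
im=(255*(p["frame"][90:210,220:360,::-1]/255.)**0.5).astype(np.uint8); im=cv2.resize(im,None,fx=5,fy=5,interpolation=cv2.INTER_CUBIC)
for X,c in((s["ee_pos"]+[0,0,29.5],(0,0,255)),([568.7,281.4,51.5],(0,255,0))): cv2.circle(im,tuple(int(x) for x in (proj(p,X)-[220,90])*5),4,c,-1)
cv2.imwrite("pics/side4.png",im)
E
```

```text
12.05 [568.25972908 281.40689995  48.67802817] [-0.35690502  0.33247057  0.48808824] [ 0.0005 -0.0002  0.0201]
(np.float64(-0.126), np.float64(45.6), np.int64(337)) (np.float64(-0.126), np.float64(45.7), np.int64(330))
```

View pics/side4.png

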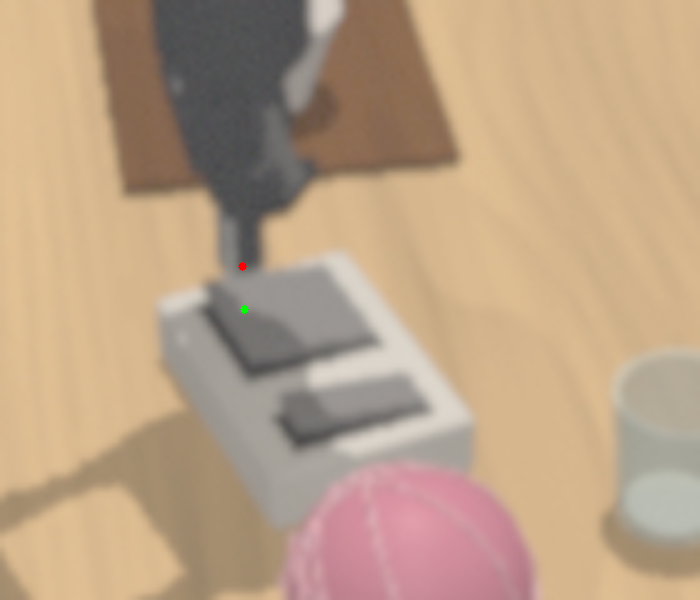

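The red mark (TCP + 29.5 mm) matches the tip at (242,268), and the green target (244,310) is on the raised end of the wide rocker. I'll shift 4 mm towards the raised end for leverage and descend.

arm_command(commands=[1,0.004,0,0.01,0,0,0,1,0.004,0,0.02,0,0,0,1,0.004,0,0.022,0,0,0,1,0.004,0,0.023,0,0,0,1,0.004,0,0.023,0,0,0])

```text
time: 12.72
ee_pos: [564.9, 280.2, 26.3]
tool_rot: [-0.173, 0.985, 0.0, 0.0]
ft_force: [-0.1, -0.6, 0.1]
grip_width: 0.003
gripper_force: 0.0
```

arm_command(commands=[1,0,0,0.001,0,0,0,1,0,0,0.002,0,0,0,1,0,0,0.002,0,0,0])

```text
time: 13.1
ee_pos: [564.7, 280.2, 24.0]
tool_rot: [-0.173, 0.985, 0.0, -0.0]
ft_force: [-0.0, -1.0, 0.0]
grip_width: 0.001
gripper_force: 0.0
```

arm_command(commands=[1,0,0,0.001,0,0,0,1,0,0,0.002,0,0,0])

```text
time: 13.35
ee_pos: [564.6, 280.2, 22.2]
tool_rot: [-0.173, 0.985, 0.0, -0.0]
ft_force: [-1.0, -0.3, 3.1]
grip_width: 0.003
gripper_force: 1.2
```

Run:
```python
from h import *
s=get_state(); p=grab_frame("side"); print(s["time"],s["ee_pos"],s["ft_force"],rock(p))
```

```text
13.35 [564.59283299 280.1718381   22.24144847] [-1.00499219 -0.30283738  3.07116043] (np.float64(-0.103), np.float64(45.6), np.int64(285))
```

arm_command(commands=[1,0,0,0.001,0,0,0,1,0,0,0.002,0,0,0])

```text
time: 13.65
ee_pos: [564.4, 280.1, 20.1]
tool_rot: [-0.173, 0.985, 0.0, -0.0]
ft_force: [-1.6, -0.3, 3.5]
grip_width: -0.006
gripper_force: 1.2
```

arm_command(commands=[1,0,0,0.001,0,0,0,1,0,0,0.002,0,0,0])

```text
time: 13.9
ee_pos: [564.7, 280.2, 18.0]
tool_rot: [-0.173, 0.985, 0.0, -0.0]
ft_force: [-2.6, -0.6, 3.1]
grip_width: 0.001
gripper_force: 1.2
```

Run:
```python
from h import *
s=get_state(); p=grab_frame("side"); print(s["time"],s["ee_pos"],s["ft_force"],rock(p))
```

```text
13.9 [564.65136122 280.16145365  18.03115121] [-2.60524356 -0.61231468  3.14098965] (np.float64(-0.027), np.float64(46.1), np.int64(312))
```

arm_command(commands=[1,0,0,0.001,0,0,0,1,0,0,0.0015,0,0,0])

```text
time: 14.2
ee_pos: [564.4, 280.1, 16.6]
tool_rot: [-0.173, 0.985, 0.0, -0.0]
ft_force: [-4.0, -1.2, 4.8]
grip_width: 0.004
gripper_force: 2.1
```

arm_command(commands=[1,0,0,0.0005,0,0,0,1,0,0,0.001,0,0,0])

```text
time: 14.45
ee_pos: [564.5, 280.1, 15.6]
tool_rot: [-0.173, 0.985, 0.0, -0.0]
ft_force: [-4.1, -0.9, 3.6]
grip_width: -0.002
gripper_force: 2.3
```

Run:
```python
from h import *
s=get_state(); p=grab_frame("side"); print(s["time"],s["ee_pos"],s["ft_force"],rock(p))
```

```text
14.45 [564.52071387 280.12637047  15.59090092] [-4.06008866 -0.91120061  3.61155553] (np.float64(0.063), np.float64(46.5), np.int64(331))
```

arm_command(commands=[1,0,0,0.0005,0,0,0,1,0,0,0.001,0,0,0])

```text
time: 14.75
ee_pos: [564.5, 280.1, 14.5]
tool_rot: [-0.173, 0.985, 0.0, -0.0]
ft_force: [-5.2, -0.4, 5.6]
grip_width: -0.002
gripper_force: 3.2
```

Run:
```python
from h import *
s=get_state(); p=grab_frame("side"); print(s["time"],s["ee_pos"],s["ft_force"],rock(p))
```

```text
14.75 [564.52950595 280.10400353  14.53115402] [-5.21592247 -0.37606504  5.63403163] (np.float64(0.086), np.float64(46.4), np.int64(331))
```

arm_command(commands=[1,0,0,0.0004,0,0,0,1,0,0,0.0007,0,0,0])

```text
time: 15.05
ee_pos: [564.5, 280.2, 14.4]
tool_rot: [-0.173, 0.985, 0.0, -0.0]
ft_force: [-8.0, -2.3, 8.6]
grip_width: -0.0
gripper_force: 5.0
```

Run:
```python
from h import *
s=get_state(); p=grab_frame("side"); print(s["time"],s["ee_pos"],s["ft_force"],rock(p))
```

```text
15.05 [564.53220153 280.16951635  14.40447422] [-7.95295707 -2.32017638  8.64575972] (np.float64(0.106), np.float64(46.4), np.int64(323))
```

The force rises with no further travel, so the rocker is at its stop. I'll lift off and check it.

arm_command(commands=[1,0,0,-0.005,0,0,0,1,0,0,-0.03,0,0,0,1,0,0,-0.09,0,0,0,1,0,0,-0.15,0,0,0,1,0,0,-0.21,0,0,0,1,0,0,-0.22,0,0,0,1,0,0,-0.22,0,0,0])

```text
time: 15.98
ee_pos: [565.3, 280.3, 234.2]
tool_rot: [-0.173, 0.985, 0.0, 0.001]
ft_force: [-0.1, -0.5, -1.6]
grip_width: 0.0
gripper_force: 0.0
```

Run:
```python
from h import *
s=get_state(); p=grab_frame("side"); print(s["time"],s["ee_pos"],s["ft_force"],rock(p),rock(p,(612.9,209.4),10),bar(p))
C=cloud(p);m=(p["depth"]>0)&(np.hypot(C[...,0]-600,C[...,1]-258)<120)&(C[...,2]>20)&(C[...,2]<70);print(cv2.minAreaRect(C[m][:,:2].astype(np.float32)))
a,b=frame(C,(591.9,287.6),15)
for lo in range(-32,32,8):
    k=(p["depth"]>0)&(abs(b)<28)&(a>=lo)&(a<lo+8)&(C[...,2]<70)&(C[...,2]>30); print(lo+4,np.median(C[k][:,2]).round(1),k.sum())
print(shift([455.2,18,s["ee_pos"][2]]))
```

```text
15.975 [565.29357252 280.25607898 234.1635705 ] [-0.10839708 -0.51164578 -1.57393103] (np.float64(0.125), np.float64(46.1), np.int64(387)) (np.float64(-0.094), np.float64(44.8), np.int64(150)) (np.float64(77.59), np.float64(73.3))
((597.04052734375, 259.63031005859375), (110.5916519165039, 164.4129180908203), 15.38962173461914)
-28 42.8 44
-20 43.5 43
-12 44.3 45
-4 46.3 46
4 47.4 43
12 48.6 48
20 49.6 47
28 50.4 41
[ 0.1922 -0.209  -0.0014]
```

The rocker is flipped (slope +0.125), the narrow rocker hasn't changed, and the box is in place. Next is the lamp key.

arm_command(commands=[1,0.038,-0.042,0,0,0,0,1,0.077,-0.084,0,0,0,0,1,0.115,-0.125,0,0,0,0,1,0.154,-0.167,0,0,0,0,1,0.192,-0.209,0,0,0,0,1,0.192,-0.209,0.05,0,0,0,1,0.192,-0.209,0.11,0,0,0,1,0.192,-0.209,0.16,0,0,0,1,0.192,-0.209,0.19,0,0,0,1,0.192,-0.209,0.195,0,0,0])

```text
time: 17.27
ee_pos: [452.7, 18.5, 35.8]
tool_rot: [-0.173, 0.985, 0.001, -0.004]
ft_force: [0.1, -0.1, -0.1]
grip_width: -0.001
gripper_force: 0.0
```

```bash
cat >> h.py <<'E'
def key(p):
    C=cloud(p); r=np.hypot(C[...,0]-455,C[...,1]-18); ok=(p["depth"]>0)&(C[...,2]<42)&(C[...,2]>12)
    a,b=frame(C,(527,-5),-17.0); f=ok&(r>26)&(abs(b)<48)&(a>-105)&(a<-40)
    k=ok&(r<17); return [np.percentile(C[k][:,2],[20,50,80]).round(1),k.sum(),np.median(C[f][:,2]).round(1),f.sum()]
E
python3 - <<'E'
from h import *
s=get_state(); p=grab_frame("side"); print(s["time"],s["ee_pos"],s["ft_force"],shift([455.2,18,12]))
print(key(dict(np.load("side0.npz"))),key(p))
im=(255*(p["frame"][190:290,190:330,::-1]/255.)**0.5).astype(np.uint8); im=cv2.resize(im,None,fx=5,fy=5,interpolation=cv2.INTER_CUBIC)
for X,c in((s["ee_pos"]+[0,0,29.5],(0,0,255)),([455.2,18,34],(0,255,0))): cv2.circle(im,tuple(int(x) for x in (proj(p,X)-[190,190])*5),4,c,-1)
cv2.imwrite("pics/side5.png",im)
E
```

```text
17.275 [452.67729667  18.47669062  35.82431895] [ 0.11614664 -0.12522458 -0.09934896] [-0.0013 -0.0009  0.0248]
[array([30.9, 32.1, 33.3]), np.int64(147), np.float64(20.6), np.int64(613)] [array([30.8, 32.2, 33.5]), np.int64(152), np.float64(20.5), np.int64(583)]
```

View pics/side5.png

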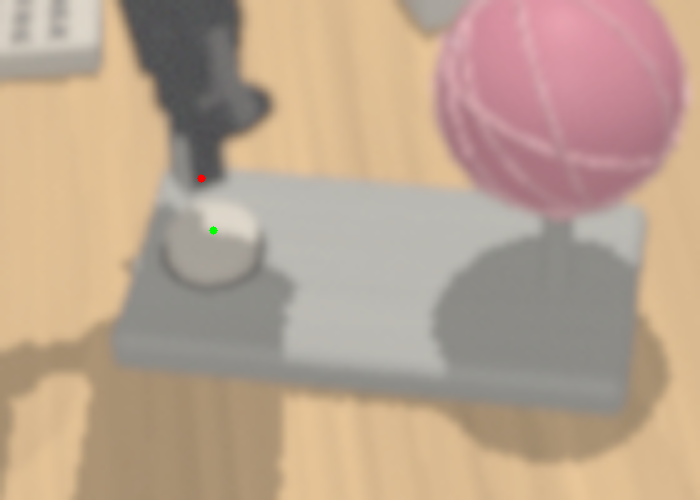

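The tip (200,180) is above the key (213,235), about 30 mm up, and well clear of the shade (560,100). I'll descend with force checks.

arm_command(commands=[1,-0.001,-0.001,0.012,0,0,0,1,-0.001,-0.001,0.022,0,0,0,1,-0.001,-0.001,0.025,0,0,0,1,-0.001,-0.001,0.027,0,0,0,1,-0.001,-0.001,0.028,0,0,0])

```text
time: 17.95
ee_pos: [457.0, 17.6, 11.1]
tool_rot: [-0.173, 0.985, -0.0, 0.0]
ft_force: [0.0, 0.1, 0.1]
grip_width: 0.001
gripper_force: 0.0
```

arm_command(commands=[1,0,0,0.001,0,0,0,1,0,0,0.002,0,0,0])

```text
time: 18.2
ee_pos: [456.9, 17.6, 9.0]
tool_rot: [-0.173, 0.985, -0.0, 0.0]
ft_force: [0.3, 0.1, 0.2]
grip_width: -0.003
gripper_force: 0.0
```

arm_command(commands=[1,0,0,0.001,0,0,0,1,0,0,0.002,0,0,0])

```text
time: 18.45
ee_pos: [456.8, 17.6, 6.9]
tool_rot: [-0.173, 0.985, 0.0, 0.0]
ft_force: [-0.1, 0.5, -0.5]
grip_width: 0.003
gripper_force: 0.0
```

Run:
```python
from h import *
s=get_state(); p=grab_frame("side"); print(s["time"],s["ee_pos"],s["ft_force"],key(p))
```

```text
18.45 [456.84479968  17.59985355   6.86134064] [-0.13633839  0.54353748 -0.50344376] [array([31. , 32. , 33.7]), np.int64(91), np.float64(20.5), np.int64(527)]
```

arm_command(commands=[1,0,0,0.001,0,0,0,1,0,0,0.002,0,0,0])

```text
time: 18.75
ee_pos: [456.8, 17.6, 4.8]
tool_rot: [-0.173, 0.985, 0.0, 0.0]
ft_force: [0.2, 0.5, -0.8]
grip_width: -0.001
gripper_force: 0.0
```

arm_command(commands=[1,0,0,0.001,0,0,0,1,0,0,0.002,0,0,0])

```text
time: 19.0
ee_pos: [456.8, 17.6, 2.9]
tool_rot: [-0.173, 0.985, 0.0, 0.0]
ft_force: [-0.7, -0.2, 3.0]
grip_width: 0.0
gripper_force: 1.3
```

arm_command(commands=[1,0,0,0.001,0,0,0,1,0,0,0.002,0,0,0])

```text
time: 19.25
ee_pos: [456.8, 17.6, 0.9]
tool_rot: [-0.173, 0.985, 0.0, 0.0]
ft_force: [-0.5, 0.5, 2.0]
grip_width: 0.004
gripper_force: 1.3
```

Run:
```python
from h import *
s=get_state(); p=grab_frame("side"); print(s["time"],s["ee_pos"],s["ft_force"],key(p))
```

```text
19.25 [456.821614    17.61613884   0.90328345] [-0.52699424  0.53939988  2.02283415] [array([28.4, 29.9, 34.8]), np.int64(99), np.float64(20.8), np.int64(515)]
```

arm_command(commands=[1,0,0,0.001,0,0,0,1,0,0,0.002,0,0,0,1,0,0,0.003,0,0,0])

```text
time: 19.68
ee_pos: [456.8, 17.6, -2.2]
tool_rot: [-0.173, 0.985, 0.0, 0.0]
ft_force: [-1.2, -0.6, 2.1]
grip_width: 0.002
gripper_force: 1.3
```

arm_command(commands=[1,0,0,0.001,0,0,0,1,0,0,0.002,0,0,0,1,0,0,0.002,0,0,0])

```text
time: 20.05
ee_pos: [456.8, 17.6, -4.3]
tool_rot: [-0.173, 0.985, 0.0, -0.0]
ft_force: [0.0, 0.8, -0.0]
grip_width: -0.001
gripper_force: 0.0
```

arm_command(commands=[1,0,0,-0.01,0,0,0,1,0,0,-0.05,0,0,0,1,0,0,-0.11,0,0,0,1,0,0,-0.17,0,0,0,1,0,0,-0.23,0,0,0,1,0,0,-0.25,0,0,0,1,0,0,-0.25,0,0,0,1,0,0,-0.25,0,0,0])

```text
time: 21.05
ee_pos: [456.0, 17.7, 244.8]
tool_rot: [-0.173, 0.985, 0.0, -0.001]
ft_force: [0.1, -0.3, -0.1]
grip_width: -0.003
gripper_force: 0.0
```

Run:
```python
from h import *
s=get_state(); p=grab_frame("side"); print(s["time"],s["ee_pos"],s["ft_force"],key(p),rock(p),bar(p))
cv2.imwrite("pics/end.png",p["frame"][:,:,::-1])
```

```text
21.05 [456.01983129  17.6763779  244.79286989] [ 0.13911273 -0.3375107  -0.06961987] [array([23.1, 24.5, 25.6]), np.int64(143), np.float64(20.5), np.int64(645)] (np.float64(0.129), np.float64(46.1), np.int64(389)) (np.float64(77.61), np.float64(73.09))
```

View pics/end.png

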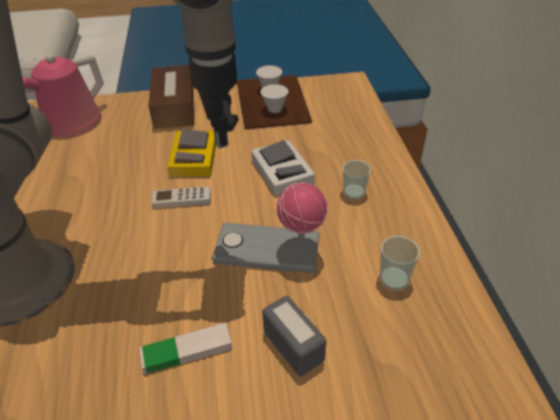

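The final view shows the key (232,240) pressed about 8 mm (32.1 to 24.5), the rocker (277,153) flipped and the clock bar (294,322) down. Everything is in its place and the arm is clear. Handing in.

```bash
python3 -c "
from station import *
print(close_job())"
```

```text
the job is handed in; nothing more can be done
None
```

I pressed the clock bar (about 8 mm), flipped the wide rocker to its stop and pressed the lamp key (about 8 mm), in that order and gently. I saw nothing else move and handed the job in at about 21 s; no verdict was returned.

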